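Proof-pull a glued slotted plate with the spring gauge

TASK

Take the blue-handled spring pull gauge out of the upright tool stand, slide the disc at its foot under the slotted steel plate on the clamped carving block with the rod standing well inside the slot, then draw the gauge straight up against its spring until the tube's lower end stands within the red band on the rod, and never pull past the band. Finish while still holding the gauge steady and upright there, so that the plate goes on taking the pull. Leave everything else on the bench as it is.

Things in the scene. Friction and masses are not known exactly. Their poses are not given: they have to be found in the camera images.
- pull_gauge: The spring pull gauge, upright in any one pocket of the tool stand: 150 mm tall, round, 0.2 kg. Origin: centre of the foot's underside when the rod is home; z up its axis. From the foot: dark disc 29 mm across, 8 mm thick; steel rod 8 mm across (8 to 42 mm up); aluminium tube 28 mm across (42 to 94 mm); blue handle 28 mm across (94 to 146 mm); 24 mm end cap to 150 mm.
- gauge_grip (a point): Centre of the handle on the gauge's axis, 120 mm above the gauge's origin: the place to grip.
- gauge_foot (a point): Centre of the underside of the gauge's foot disc (moves with the rod).
- gauge_rod (a joint): How far the rod with the foot disc (one piece) is pulled down out of the tube, m: 0 home, end stop 0.085. An inner spring draws it back: 3 N at 0, 120 N/m more. A 14 mm red band on the rod is hidden in the tube at first; the tube's lower end is within the band from 0.053 to 0.067, at its middle at 0.060.
- tool_stand: Fixed wooden stand, 65 x 215 x 80 mm (x, y, z), origin under its centre. Three round pockets, 32 mm across and 70 mm deep (floor 10 mm above the bench), on its y axis at -70, 0 and +70 mm; one holds the gauge, the others two gouges.
- slot_block: Fixed wooden block 130 x 130 x 45 mm (x from -53 to +77) with the slotted steel plate on top; two dark clamps at its y sides (85 mm high, to 90 mm off its x axis). Origin on the bench below the slot seat. Plate: 5 mm thick, underside 69 mm above the bench and 24 mm above the block, on two cheeks 52 mm apart inside, the disc passes between and under it.
- slot_seat (a point): The slot is 16 mm wide, along the block's x, open at x = -20 mm (flared from -37 mm), closed at x = +12 mm. This point is in its line at x = 0, 61 mm above the bench (8 mm below the plate): where the centre of the foot's underside is once the disc is drawn up against the plate. +x is the way in.
- slot_mouth (a point): 75 mm before the slot seat on the slot's line (-x of the block), at the same height: free space in front of the mouth.
- gouge_green: Loose gouge with a green 28 mm blade guard and a pale handle, upright in a pocket of the stand, its top 136 mm above the bench. Leave it. Origin at its lower end.
- gouge_black: The same with a black guard and a dark handle. Leave it.
- mallet: Loose dark wooden mallet standing on its head, 84 mm across, 170 mm tall. Leave it.
- glue: Loose white glue bottle with an orange cap, 56 mm across, 150 mm tall. Leave it.
- palm_gouge_a: Loose short palm gouge lying down, about 125 mm long, 30 mm high. Leave it.
- palm_gouge_b: Another, with a reddish handle. Leave it.
- mug: Loose blue mug, 80 mm across, 90 mm high. Leave it.
- honing_stone: Loose grey honing stone lying down, 150 x 50 x 25 mm. Leave it.

How it is judged:
By the outcome, as a careful person would: the job done as asked, in the order asked, and still so for the second after the job is handed in, while the arm keeps its last pose, push and grip.
It also fails if it takes over 45 s, if anything falls off the work surface, if the arm or the gripper's body presses on something with over 40 N, if the wrist force passes 120 N, or if a joint passes its speed limit or range.

ROBOT

A 7-joint arm with a two-finger parallel gripper is mounted at the origin on the work surface. World frame = base frame: x ahead of the robot, y to its left, z up, the work surface at z = 0. Lengths are in mm, angles in rad, forces in N, time in s.
With the tool pointing down it reaches from about 400 to 875 mm from the base axis. Payload 4.4 kg.
Tool frame: the origin (TCP) lies midway between the tips of the shut fingers; the grasp point (between the pads) lies ctrl.tcp_to_grasp behind it (ctrl.tcp_to_grasp is the distance from the TCP to the grasp point, in mm); z points along the fingers, y is the line along which they close (so a half turn about z gives the same grasp; the last joint's range is limited). The gripper opens to 85 mm and grips with 20 to 120 N. Pads are 22 mm wide; open, the fingers measure 114 mm over their backs; the gripper's body (76 mm by 85 mm) begins 54 mm behind the grasp point. The pads swing forward as they close: fully open they stand 13 mm farther back than shut.
Start: joints at [-1.241, 0.628, 0.038, 1.517, -0.027, 0.996, -0.02], TCP at [250.583, 599.771, 231.313] pointing down, gripper open.
Joint ranges: [-3.06, 3.06], [-0.37, 2.12], [-1.25, 1.32], [0.18, 2.47], [-1.1, 4.24], [0.23, 1.98], [-2.94, 2.94]. Speed limits (rad/s): [2.57, 2.57, 3.14, 3.14, 3.14, 3.14, 3.14].

INTERFACE

Orientations are given as [roll, pitch, yaw] about the fixed x, y, z axes, in that order (R = Rz(yaw) Ry(pitch) Rx(roll)).
In Python, from cell import ctrl, get_image, get_calibration, workorder, boxes_of, place_of gives the robot as it stands.
- The arm moves only by the tool play_rows, never from a script. Its argument "series" is a list that holds one entry, the list of rows, each a list of 7 numbers: the shift along the world's x, y, z in cm, then the turn, a rotation vector about the world's x, y, z in degrees, then the closure, from 0 (fully open) to 1 (shut). A call has 1 to 20 rows; each row shifts and turns the commanded pose from where the row before left it; what a row does not reach is not made up. A row lasts 1/8 s, in which the tool goes at most 62.5 mm and 10.7 degrees, less where a joint would pass 70% of its speed; a pose out of reach is approached as far as the arm can. A call with a gripper value outside its range is refused whole. The fingers move at their own pace and stop on an object; the grip force is fixed at half the most. Time passes only in rows, so rows that do not move let the fingers close. It gives the time, the measured TCP pose, the force, the opening and the grip force at its end, in the units of the state.
- ctrl.read_state(): the state, without advancing time (a new reading comes with each control period).
- get_image(name): name is "scene" or "top" or "wrist"; returns (picture, depth): 400x640x3 uint8, red, green, blue; 400x640 float32, mm along the optical axis (not along the pixel's ray), 0 where there is no reading.
- get_calibration(name): a dict with "K" (3x3 intrinsics, pixels), "R" (3x3) and "t" (3): a world point X has camera coordinates R X + t; the wrist camera has in their place "mount" (4x4, takes a point from camera to tool coordinates, whose origin is the TCP and whose axes are the flange's). Camera axes: x right, y down, z forward; pixel columns grow to the right and rows downward; lengths in mm; the calibration is good to about 2 mm. A picture is of the moment at which its call begins: read the wrist's pose just before it. get_calibration takes no time and is no camera call.
- workorder.finish_job(): hands the job in; it is judged then, once.
Trained networks look in the newest picture that a camera, given by its name, has taken for a name from the list of things; names that differ only in an ending like _2 or _b are one class to them, and where a whole thing is asked for, a point or a joint stands for the part that bears it (a point fixed in the world has none). Each returns a list of dicts, best first, with "p" (0 to 1); they miss things now and then, are a little off and sometimes report something else, mostly with a low value. They report only what shows in the picture. A call takes as long as a camera call.
- boxes_of(target, camera): "pixel" ([column, row] in pixels, amid what is visible of it).
- place_of(target, camera): "pixel" ([column, row] in pixels: a listed point, or the origin of a listed thing).
The state is a dict: "clock": time; "qpos": joint angles; "qd": joint speeds; "tau": joint torques, N m; "eef_pos": TCP position; "tool_rot": TCP orientation; "force": force on the tool from outside, world axes, zero at the start; "torque": the same for the moment, N m; "width": finger opening in mm; "gripper_force": force on a finger pad.
Only numpy, scipy, OpenCV 4.12 (cv2) and the standard library are available. Lean on these libraries where they do the work, as an engineer would, in place of code of your own. Each camera call takes 0.05 s, during which the arm holds its last target. There are 200 camera calls.

## Working session

There is one attempt and no reset: what is moved stays moved. The work goes in short steps, Python scripts to look and compute and a tool call to move; the robot and the scene stay as the last step left them, time stands still between calls to the robot, and variables do not carry over. Pictures are saved under pics/ and viewed, at most 10 in all, crops included, and the job is handed in when it is done.

Besides the shell and the picture viewer there is one more tool, called as a command line: name --argument value ..., lists and objects as JSON in quotes. play_rows: Moves the arm, as the interface text tells. Its arguments: {"type":"object","properties":{"series":{"type":"array"}},"required":["series"]}

```bash
mkdir -p pics; cat > h.py <<'E'
import numpy as np,cv2
from cell import ctrl,get_image,get_calibration,workorder,boxes_of,place_of
def world(cam,px,d):
    c=get_calibration(cam);K=np.array(c["K"]);R=np.array(c["R"]);t=np.array(c["t"]).ravel()
    return R.T@(np.linalg.inv(K)@np.array([px[0],px[1],1.])*d-t)
def at_z(cam,px,z):
    c=get_calibration(cam);K=np.array(c["K"]);R=np.array(c["R"]);t=np.array(c["t"]).ravel()
    o=-R.T@t;r=R.T@np.linalg.inv(K)@np.array([px[0],px[1],1.]);return o+r*(z-o[2])/r[2]
E
python3 - <<'E'
from h import *
np.set_printoptions(precision=1,suppress=True)
ims={}
for c in("scene","top"):
    im,d=get_image(c);np.savez(f"{c}.npz",im=im,d=d)
    cv2.imwrite(f"pics/{c}1.png",im[:,:,::-1])
    for n in("pull_gauge","gauge_grip","tool_stand","slot_block","slot_seat","slot_mouth","gouge_green","gouge_black","mallet","glue","mug","honing_stone","palm_gouge_a"):
        for f in(boxes_of,place_of):
            try:r=f(n,c)
            except Exception as e: r=[];print(n,e)
            for q in r[:2]:
                u,v=map(int,np.round(q["pixel"]))
                w=world(c,q["pixel"],d[v,u]) if 0<=u<640 and 0<=v<400 else None
                print(c,f.__name__,n,round(q["p"],2),np.array(q["pixel"]),w)
print(ctrl.tcp_to_grasp,ctrl.read_state())
E
```

```text
scene call pull_gauge 0.8 [236.3 182.3] [ 487.3 -133.4  145.8]
scene call gauge_grip 0.7 [237.5 185. ] [ 485.7 -132.   135.6]
scene call gauge_grip 0.32 [211.9 219.1] [ 503.4 -205.9   60.6]
scene call gauge_grip 0.87 [236.9 182.8] [ 485.9 -132.3  142.7]
scene call tool_stand 0.56 [210.4 220.3] [ 504.9 -209.8   59.2]
scene call tool_stand 0.91 [216.4 226.9] [ 503.5 -201.1   31. ]
scene call slot_block 0.74 [353.1 225.8] [603.2 112.9  45.2]
scene call slot_block 0.67 [408.6 160.5] [394.4 364.2  24.6]
scene call slot_block 0.92 [353.2 221.8] [592.2 117.1  46.3]
scene call slot_seat 0.76 [354.2 222.7] [596.1 118.2  46.9]
scene call slot_seat 0.74 [354.6 206.6] [546.6 137.4  47.3]
scene call slot_mouth 0.69 [352.8 224.2] [598.8 113.7  45.9]
scene call slot_mouth 0.75 [348.5 186.5] [426.6 167.2   0. ]
scene call gouge_green 0.68 [208.1 197. ] [ 485.6 -202.   116.1]
scene call gouge_black 0.78 [175.9 198.7] [ 484.5 -269.9  128.3]
scene call gouge_black 0.22 [405.2 160.4] [393.4 353.4  26.6]
scene call mallet 0.87 [276.7 278.4] [722.9 -93.7  87.3]
scene call mallet 0.55 [277.9 294.4] [748.4 
[... 2236 characters left out ...]
g_stone 0.69 [468.8 181.8] [ 654.  -341.1   27.2]
top call honing_stone 0.75 [468.7 181.9] [ 653.7 -340.8   27.2]
top call palm_gouge_a 0.7 [185.8 263.8] [380.3 360.2  31.1]
top call palm_gouge_a 0.69 [325.4 279.7] [371.6   8.9  24.5]
top call palm_gouge_a 0.51 [186.8 262.1] [384.8 358.5  30.1]
18.700000000000003 {'clock': 2.7, 'qpos': array([-1.2,  0.6,  0. ,  1.5, -0. ,  1. , -0. ]), 'qd': array([-0.,  0.,  0.,  0.,  0., -0.,  0.]), 'tau': array([ -0. , -56.3,   1.2, -19.4,   0. ,   0. ,  -0. ]), 'eef_pos': array([250.6, 599.8, 231.3]), 'tool_rot': array([3.1, 0. , 2.7]), 'force': array([ 0.2, -0. ,  0.3]), 'torque': array([-0.,  0., -0.]), 'gripper_force': 0.0, 'width': 85.29472864174167}
```

View pics/scene1.png

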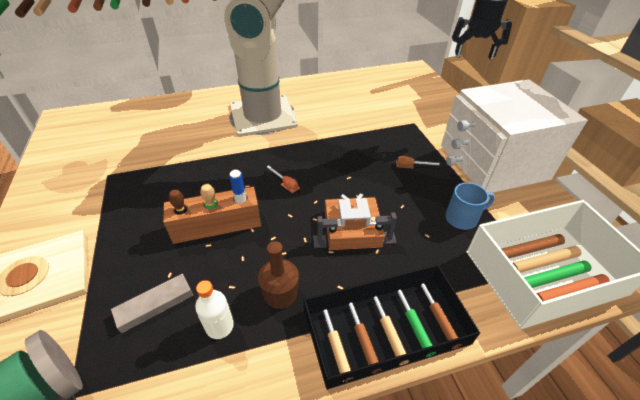

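View pics/top1.png

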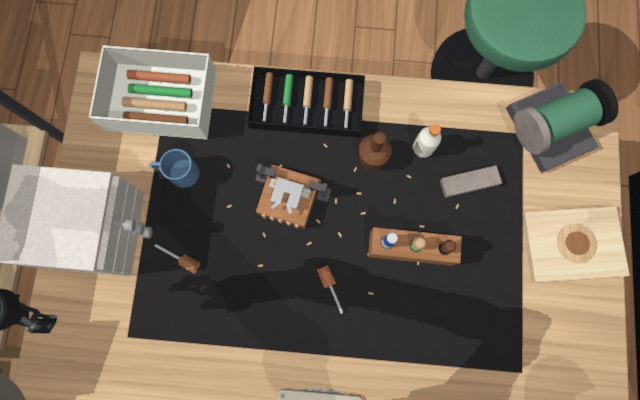

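```bash
python3 - <<'E'
from h import *
np.set_printoptions(precision=1,suppress=True)
for c in("scene","top"):
    k=get_calibration(c);R=np.array(k["R"]);print(c,-R.T@np.array(k["t"]).ravel(),R[2],np.array(k["K"])[0])
    z=np.load(c+".npz");d=z["d"].astype(float);v,u=np.mgrid[:400,:640]
    K=np.array(k["K"]);P=np.stack([(u-K[0,2])/K[0,0]*d,(v-K[1,2])/K[1,1]*d,d],-1).reshape(-1,3)
    W=((P-np.array(k["t"]).ravel())@R);ok=d.ravel()>0
    def st(name,m):
        m=m&ok;p=W[m]
        if len(p)<3:print(name,len(p));return
        r=cv2.minAreaRect(p[:,:2].astype(np.float32))
        print(name,len(p),'min',p.min(0),'max',p.max(0),'med',np.median(p,0),'rect',np.array(r[0]),np.array(r[1]),r[2])
    x,y,zz=W.T
    st('bench',(abs(zz)<15));print(np.median(zz[ok&(abs(zz)<12)]))
    st('gaugecap',(zz>143)&(zz<160)&(abs(y+125)<35)&(abs(x-475)<40))
    st('handle',(zz>100)&(zz<140)&(abs(y+125)<30)&(abs(x-475)<40))
    st('standtop',(zz>72)&(zz<86)&(x>420)&(x<540)&(y<-60)&(y>-330))
    st('plate',(zz>70.5)&(zz<78)&(x>480)&(x<700)&(abs(y-125)<55))
    st('blocktop',(zz>41)&(zz<49)&(x>480)&(x<720)&(abs(y-120)<90))
    st('clamps',(zz>79)&(zz<90)&(x>480)&(x<720)&(abs(y-120)<120))
E
```

```text
scene [1128.8 -129.7  710. ] [-0.7  0.2 -0.7] [367.9   0.  317.6]
bench 124471 min [-1058.4 -1106.4   -15. ] max [ 949.7 1488.7   15. ] med [544.7 -90.3   2.2] rect [-54.3 191.3] [2008.5 2594.6] 0.028234994038939476
2.1441878364182583
gaugecap 83 min [ 462.  -146.4  143.2] max [ 487.6 -119.4  159.8] med [ 482.9 -133.   153.5] rect [ 476.2 -132.3] [23.5 26.4] 17.599788665771484
handle 155 min [ 473.7 -146.5  100.1] max [ 487.6 -119.2  140. ] med [ 483.4 -133.1  120.9] rect [ 480.8 -132.7] [13.7 27.3] 1.0765321254730225
standtop 1678 min [ 435.7 -310.8   72. ] max [507.3 -95.4  85.9] med [ 483.2 -209.8   81.2] rect [ 471.5 -202.8] [215.1  69.8] 88.86058044433594
plate 628 min [524.8  70.3  70.5] max [636.4 179.4  77.9] med [582.7 126.6  75. ] rect [577.1 136.7] [115.2  93.6] 73.69751739501953
blocktop 1359 min [500.1  30.2  41. ] max [652.5 200.2  49. ] med [603.  114.6  45.9] rect [576.5 125.2] [173.4 132.4] 77.69628143310547
clamps 76 min [585.4  25.5  79. ] max [641.3 203.4  87.6] med [623.9 191.9  85.2] rect [613.7 115.1] [179.2  19.6] 77.7188949584961
top [ 307.2   22.5 1308. ] [ 
[... 331 characters left out ...]
22981262207
handle 33 min [ 457.6 -137.7  104.9] max [ 478.1 -117.8  137.9] med [ 461.1 -122.1  122.4] rect [ 465.2 -124.9] [26.2 10.1] 43.89934539794922
standtop 1862 min [ 436.1 -309.5   72.1] max [504.7 -93.3  86. ] med [ 465.  -197.1   78.9] rect [ 470.2 -201.4] [215.6  66.1] 89.06743621826172
plate 565 min [523.5  70.1  70.5] max [633.6 179.2  77.8] med [576.4 126.8  73.3] rect [575.6 134.5] [113.5  93.9] 76.70382690429688
blocktop 1440 min [500.   33.2  41. ] max [648.9 206.7  49. ] med [561.6 125.4  44.3] rect [574.5 126.3] [177.5 130.6] 78.0850601196289
clamps 73 min [561.5  27.4  79. ] max [638.9 204.8  89.4] med [601.2 113.9  83.3] rect [587.8 121.5] [179.6  66.8] 78.00465393066406
```

play_rows --series '[[[2, -4.5, 0.5, 0, 0, -6.5, 0], [2, -4.5, 0.5, 0, 0, -6.5, 0], [2, -4.5, 0.5, 0, 0, -6.5, 0], [2, -4.5, 0.5, 0, 0, -6.5, 0], [2, -4.5, 0.5, 0, 0, -6.5, 0], [2, -4.5, 0.5, 0, 0, -6.5, 0], [2, -4.5, 0.5, 0, 0, -6.5, 0], [2, -4.5, 0.5, 0, 0, -6.5, 0], [2, -4.5, 0.5, 0, 0, -6.5, 0], [2, -4.5, 0.5, 0, 0, -6.2, 0], [0, 0, 0, 0, 0, 0, 0]]]'

```text
clock: 4.08
eef_pos: [452.4, 145.8, 282.2]
tool_rot: [3.139, 0.001, 1.609]
force: [0.0, 0.1, 0.0]
width: 85.3
gripper_force: 0.0
```

```bash
cat >> h.py <<'E'
from scipy.spatial.transform import Rotation as Ro
def wristT(s):
    T=np.eye(4);T[:3,:3]=Ro.from_euler('xyz',s["tool_rot"]).as_matrix();T[:3,3]=s["eef_pos"]
    return T@np.array(get_calibration("wrist")["mount"])
def cloud(cam,d,s=None):
    k=get_calibration(cam);K=np.array(k["K"]);v,u=np.mgrid[:400,:640];d=d.astype(float)
    P=np.stack([(u-K[0,2])/K[0,0]*d,(v-K[1,2])/K[1,1]*d,d],-1)
    if cam=="wrist":
        T=wristT(s);W=P@T[:3,:3].T+T[:3,3]
    else: W=(P-np.array(k["t"]).ravel())@np.array(k["R"])
    W[d<=0]=np.nan
    return W
E
python3 - <<'E'
from h import *
np.set_printoptions(precision=1,suppress=True)
s=ctrl.read_state();im,d=get_image("wrist");cv2.imwrite("pics/w1.png",im[:,:,::-1])
print(s["eef_pos"],s["tool_rot"],s["clock"],get_calibration("wrist"))
W=cloud("wrist",d,s);np.savez("w1.npz",W=W,im=im)
for n in("slot_seat","slot_mouth","slot_block"):
    for q in place_of(n,"wrist")[:2]:
        u,v=np.clip(np.round(q["pixel"]).astype(int),0,[639,399]);print(n,q,W[v,u])
E
```

```text
[452.4 145.8 282.2] [3.1 0.  1.6] 4.075 {'K': array([[343.7,   0. , 317.2],
       [  0. , 343.7, 201.8],
       [  0. ,   0. ,   1. ]]), 'mount': array([[   0. ,   -1. ,   -0.3,   72. ],
       [   1. ,    0. ,    0. ,   -0.7],
       [  -0. ,   -0.3,    1. , -141.9],
       [   0. ,    0. ,    0. ,    1. ]])}
slot_seat {'pixel': [419.6, 192.3], 'p': 0.68} [571.9 118.9  41.9]
slot_mouth {'pixel': [355.9, 173.0], 'p': 0.85} [501.9 129.8   0.4]
slot_block {'pixel': [403.6, 174.9], 'p': 0.8} [542.9 144.7  73.2]
```

View pics/w1.png

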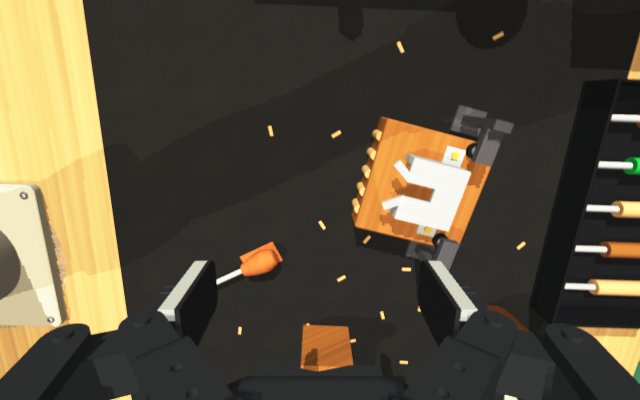

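```bash
python3 - <<'E'
from h import *
np.set_printoptions(precision=1,suppress=True)
z=np.load("w1.npz");W=z["W"];im=z["im"].astype(int)
x,y,zz=[W[...,i] for i in range(3)]
reg=(x>470)&(x<700)&(abs(y-125)<110)
b=reg&(zz>40)&(zz<48.5);r=cv2.minAreaRect(W[b][:,:2].astype(np.float32));print('block',r,np.median(zz[b]))
hull=cv2.minAreaRect(W[reg&(zz>40)][:,:2].astype(np.float32));print('all',hull)
p=reg&(zz>70)&(zz<79)&(im.min(-1)>120);P=W[p];print('plate',len(P),np.median(P,0),cv2.minAreaRect(P[:,:2].astype(np.float32)))
# block axes
for yaw in(-11,-12,-13,-14):
    c,s=np.cos(np.radians(yaw)),np.sin(np.radians(yaw));o=np.array([563.8,128.5]);q=(P[:,:2]-o)@np.array([[c,-s],[s,c]])
    print('yaw',yaw,q.min(0),q.max(0))
    for a in range(-42,40,4):
        m=(q[:,0]>=a)&(q[:,0]<a+4)
        if m.sum()>1:
            ys=np.sort(q[m,1]);g=np.diff(ys);i=g.argmax();print(a,m.sum(),ys[0],ys[-1],'gap',ys[i],ys[i+1]) if yaw==-12 else 0
E
```

```text
block ((576.28759765625, 125.53864288330078), (175.08641052246094, 129.9682159423828), 77.93282318115234) 44.30468759783244
all ((562.708984375, 116.85794067382812), (180.18112182617188, 168.80763244628906), 3.560986280441284)
plate 3535 [575.8 122.8  73.3] ((564.3013916015625, 104.05912780761719), (114.71644592285156, 84.80011749267578), 83.83216857910156)
yaw -11 [-37.5 -77.5] [52.2 32. ]
yaw -12 [-37.1 -76.6] [53.6 31.7]
-38 25 -26.019967806169742 21.684630393227685 gap -21.30621050981268 17.57894838201476
-34 70 -29.3490179063884 24.438890280354464 gap -19.322442383141283 14.871955637057928
-30 73 -27.22188743908661 23.043314319000505 gap -16.47069346222921 12.1021611231167
-26 76 -25.532187549990947 19.850980169026926 gap -13.649437688589565 8.888966632626875
-22 124 -36.085201163433595 31.10789811431963 gap -10.730781863325424 5.980802386135736
-18 180 -36.44344525483758 31.707974217818826 gap -9.812087908479127 5.564894566318544
-14 181 -36.309279783724804 31.483896100275203 gap -10.508044553319838 5.667320627543961
-10 184 -35.970429006480146 31.47833433991464 gap -10.3711142
[... 445 characters left out ...]
0372285108599
14 225 -36.22193327302529 31.34122395439977 gap -13.241643295690487 -12.380449994704852
18 240 -36.34941694305983 31.439837797346083 gap -34.283671396633835 -33.40836773732755
22 230 -36.629701004665655 31.360909706713176 gap -33.69005281576251 -32.816898710976396
26 225 -36.460458260186115 31.429549372733504 gap -14.865205768439237 -13.936567863919844
30 235 -36.29404479954011 31.54034023464996 gap -33.90645277263471 -32.732807887607485
34 223 -36.357264358697634 31.159511688092117 gap -35.89009975930183 -34.98795628127619
38 234 -36.47005915075138 31.368660299883366 gap -22.323146934888058 -21.441461767910056
yaw -13 [-37.2 -75.6] [54.9 32.1]
yaw -14 [-37.5 -74.6] [56.2 32.8]
```

play_rows --series '[[[0.4, -5.5, 0, 0, 0, -0.5, 0], [0.4, -5.5, 0, 0, 0, -0.5, 0], [0.4, -5.5, -1, 0, 0, -0.5, 0], [0.4, -5.5, -1, 0, 0, -0.5, 0], [0.4, -5.8, -1, 0, 0, -0.2, 0], [0, 0, 0, 0, 0, 0, 0]]]'

```text
clock: 5.03
eef_pos: [470.0, -132.3, 250.8]
tool_rot: [-3.141, 0.002, 1.572]
force: [-0.2, 0.0, 0.7]
width: 85.5
gripper_force: 0.0
```

```bash
python3 - <<'E'
from h import *
np.set_printoptions(precision=1,suppress=True)
s=ctrl.read_state();im,d=get_image("wrist");cv2.imwrite("pics/w2.png",im[:,:,::-1])
print(s["eef_pos"],s["tool_rot"],s["clock"],s["qpos"])
W=cloud("wrist",d,s)
x,y,z=[W[...,i] for i in range(3)]
with np.errstate(all='ignore'):
  for a,b in((155,164),(148,155),(105,148),(125,140),(76,84)):
    m=(z>a)&(z<b)&(x>430)&(x<520)&(y<-90)&(y>(-320 if a==76 or a==125 else -165))
    if a==125:m&=y<-165
    p=W[m]
    if len(p)>5:
        c,r=cv2.minEnclosingCircle(p[:,:2].astype(np.float32));print(a,b,len(p),p.min(0),p.max(0),np.median(p,0),c,r)
for n in("pull_gauge","gauge_grip"):
    for q in place_of(n,"wrist")[:1]:
        u,v=np.clip(np.round(q["pixel"]).astype(int),0,[639,399]);print(n,q,W[v,u])
# plate slot from fixed cams
for c in("top","scene"):
    f=np.load(c+".npz");W=cloud(c,f["d"]);P=W[(W[...,2]>70)&(W[...,2]<79)&(f["im"].min(-1)>110)]
    co,si=np.cos(np.radians(-12)),np.sin(np.radians(-12));q=(P[:,:2]-[563.3,126.2])@np.array([[co,-si],[si,co]])
    q=q[(abs(q[:,1])<45)&(abs(q[:,0])<60)]
    m=(q[:,0]>-16)&(q[:,0]<6);ys=q[m,1];print(c,len(q),q.min(0),q.max(0),ys[ys>1].min(),ys[ys<-1].max(),ys.min(),ys.max())
    m=(abs(q[:,1])<4);print(q[m,0].min())
E
```

```text
[ 470.  -132.3  250.8] [-3.1  0.   1.6] 5.025 [-0.1  0.4  0.5  1.9 -0.2  0.8  0.5]
155 164 979 [ 459.8 -145.8  155. ] [ 486.5 -119.3  161. ] [ 472.8 -131.7  159.1] (472.71246337890625, -132.6340789794922) 13.79444408416748
148 155 162 [ 459.6 -146.   148.1] [ 486.6 -119.1  155. ] [ 471.4 -122.8  154.2] (472.6202087402344, -132.7499237060547) 14.028175354003906
105 148 369 [ 459.4 -129.1  105. ] [ 485.3 -118.9  147.8] [ 472.2 -120.7  129.2] (472.33349609375, -127.7831039428711) 13.027876853942871
125 140 1386 [ 457.3 -282.6  125. ] [ 485.7 -188.9  136.5] [ 471.1 -209.5  132.8] (471.5091552734375, -235.75938415527344) 46.908416748046875
76 84 9179 [ 437.8 -311.    76. ] [505.8 -94.9  83.9] [ 471.1 -184.    79.3] (471.4771728515625, -203.07106018066406) 112.17137145996094
pull_gauge {'pixel': [319.5, 162.1], 'p': 0.55} [ 471.9 -116.9   77.2]
top 539 [-36.6 -33.4] [41.6 34.8] 9.015294502429267 -7.386255615408368 -33.38271492766797 34.749325866021415
11.284117325385715
scene 559 [-35.  -34.6] [60.  44.8] 7.634890964427562 -8.10544183896883 -34.42193596954357 33.091105138387974
13.347593787250542
```

View pics/w2.png

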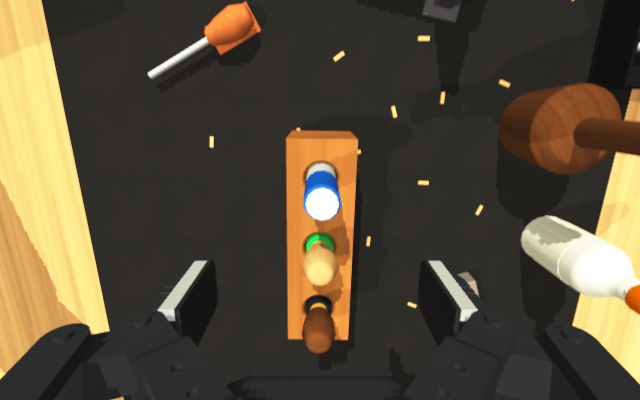

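play_rows --series '[[[0.1, 0, -4, 0, 0, 0, 0.1], [0.1, 0, -4, 0, 0, 0, 0.15], [0.05, 0, -4, 0, 0, 0, 0.15], [0, 0, -2, 0, 0, 0, 0.15], [0, 0, 0, 0, 0, 0, 0.15]]]'

```text
clock: 5.8
eef_pos: [472.5, -125.6, 110.2]
tool_rot: [-3.139, -0.002, 1.582]
force: [-0.5, -0.8, 0.4]
width: 72.5
gripper_force: 0.0
```

play_rows --series '[[[0, -0.7, 0, 0, 0, 0, 0.15], [0, 0, 0, 0, 0, 0, 0.15]]]'

```text
clock: 6.05
eef_pos: [474.1, -135.8, 112.5]
tool_rot: [3.139, 0.001, 1.578]
force: [-0.5, -0.3, 0.0]
width: 72.7
gripper_force: 0.0
```

play_rows --series '[[[0, 0, 0, 0, 0, 0, 0.15], [0, 0, 0, 0, 0, 0, 0.15], [0, 0, 0, 0, 0, 0, 0.15]]]'

```text
clock: 6.42
eef_pos: [473.1, -135.2, 111.5]
tool_rot: [3.141, -0.0, 1.578]
force: [0.4, -0.5, 0.5]
width: 72.8
gripper_force: 0.0
```

play_rows --series '[[[0, 0.25, -0.2, 0, 0, 0, 0.15], [0, 0, 0, 0, 0, 0, 0.3], [0, 0, 0, 0, 0, 0, 0.4], [0, 0, 0, 0, 0, 0, 0.5], [0, 0, 0, 0, 0, 0, 0.6]]]'

```text
clock: 7.05
eef_pos: [473.1, -132.8, 109.3]
tool_rot: [3.142, 0.0, 1.578]
force: [0.3, 0.7, -0.1]
width: 34.0
gripper_force: 0.0
```

play_rows --series '[[[0, 0, 0, 0, 0, 0, 0.7], [0, 0, 0, 0, 0, 0, 0.9], [0, 0, 0, 0, 0, 0, 1], [0, 0, 0, 0, 0, 0, 1]]]'

```text
clock: 7.55
eef_pos: [473.2, -132.8, 109.5]
tool_rot: [3.141, 0.0, 1.578]
force: [-0.4, 1.2, 4.2]
width: 26.5
gripper_force: 58.7
```

play_rows --series '[[[0, 0, 1, 0, 0, 0, 1], [0, 0, 2, 0, 0, 0, 1], [0, 0, 2.5, 0, 0, 0, 1], [0, 0, 2.5, 0, 0, 0, 1], [0, 0, 1.5, 0, 0, 0, 1], [0, 0, 0.5, 0, 0, 0, 1], [0, 0, 0, 0, 0, 0, 1], [0, 0, 0, 0, 0, 0, 1]]]'

```text
clock: 8.55
eef_pos: [472.5, -132.5, 208.5]
tool_rot: [-3.14, -0.0, 1.578]
force: [-0.2, -0.5, -2.2]
width: 26.8
gripper_force: 59.4
```

```bash
python3 - <<'E'
from h import *
np.set_printoptions(precision=1,suppress=True)
s=ctrl.read_state();print(s["eef_pos"],s["tool_rot"],s["force"],s["width"])
im,d=get_image("scene");cv2.imwrite("pics/s2.png",cv2.resize(im[100:280,130:400,::-1],None,fx=2.9,fy=2.9,interpolation=cv2.INTER_CUBIC))
W=cloud("scene",d);x,y,z=[W[...,i] for i in range(3)];e=s["eef_pos"]
for a in range(75,240,6):
    m=(z>a)&(z<a+6)&(abs(x-e[0])<35)&(abs(y-e[1])<30);p=W[m]
    if len(p):print(a,len(p),p[:,0].max(),(p[:,1].min(),p[:,1].max()))
E
```

```text
[ 472.5 -132.5  208.5] [-3.1 -0.   1.6] [-0.2 -0.5 -2.2] 26.758834683844604
75 201 506.84856000957507 (np.float64(-162.38634037559842), np.float64(-102.70872245659115))
81 198 506.63880529782773 (np.float64(-162.23115668044974), np.float64(-102.60987753695731))
111 31 488.1236500670438 (np.float64(-146.75334782229092), np.float64(-118.27098167306357))
117 63 486.4295256250031 (np.float64(-146.21455186552546), np.float64(-119.63689570020125))
123 5 476.3843270413836 (np.float64(-135.37780900704826), np.float64(-130.46271886500747))
129 6 477.32818714682685 (np.float64(-134.91356552487167), np.float64(-129.55059573913118))
135 9 475.0413225855092 (np.float64(-136.19231519492038), np.float64(-128.64479249736974))
141 5 475.0065900221646 (np.float64(-135.26627866487706), np.float64(-130.4036555092441))
153 12 485.07945366360553 (np.float64(-142.46773146728057), np.float64(-119.44212490521963))
159 27 486.48317694326283 (np.float64(-145.945292765128), np.float64(-118.99872980791716))
165 26 485.72045227760725 (np.float64(-146.23402307755603), np.float64(-120.38385720403582))
171 31 485.78
[... 388 characters left out ...]
t64(-146.11764554060883), np.float64(-120.08817184422858))
201 17 485.605304404859 (np.float64(-145.17476060114117), np.float64(-118.81849134147087))
207 15 492.4913702441514 (np.float64(-146.38280640957652), np.float64(-120.6043527367781))
213 16 498.4235556634521 (np.float64(-145.42228036938636), np.float64(-118.92937076140574))
219 31 498.3623821517102 (np.float64(-146.12776334599118), np.float64(-120.65358940363747))
225 26 499.9743985991975 (np.float64(-145.62821176322456), np.float64(-119.8472920042448))
231 27 500.4071446892696 (np.float64(-143.72863771974983), np.float64(-118.61433869012313))
237 21 500.81818236266906 (np.float64(-143.25357094208354), np.float64(-122.47575980064698))
```

View pics/s2.png

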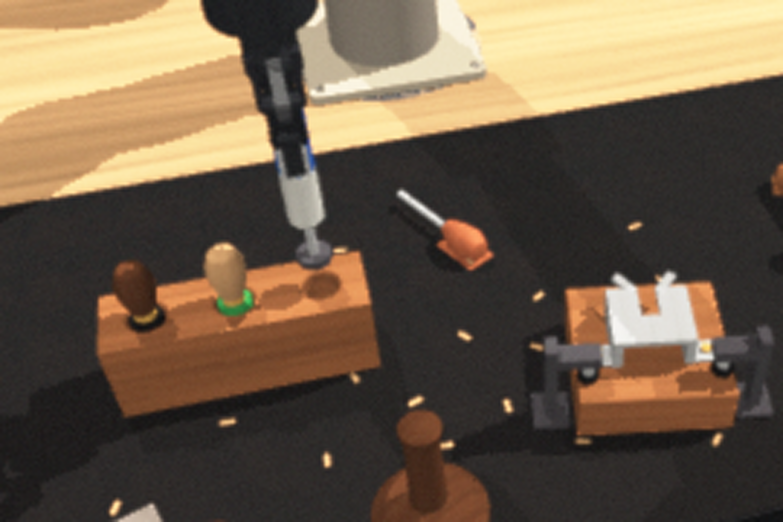

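play_rows --series '[[[0.1, 2, 0, 0, 0, 0, 1], [0.3, 4, 0, 0, 0, 0, 1], [0.3, 5, 0, 0, 0, 0, 1], [0.3, 5, 0, 0, 0, 0, 1], [0.3, 5, 0, 0, 0, 0, 1], [0.3, 4, 0, 0, 0, 0, 1], [0.1, 2.4, -1, 0, 0, 0, 1], [0, 0, -2, 0, 0, 0, 1], [0, 0, -2, 0, 0, 0, 1], [0, 0, -0.6, 0, 0, 0, 1], [0, 0, 0, 0, 0, 0, 1], [0, 0, 0, 0, 0, 0, 1], [0, 0, 0, 0, 0, 0, 1]]]'

```text
clock: 10.22
eef_pos: [490.6, 141.3, 153.9]
tool_rot: [3.14, -0.001, 1.578]
force: [-0.5, -0.3, -2.5]
width: 26.9
gripper_force: 59.4
```

```bash
cat > chk.py <<'E'
from h import *
import sys
np.set_printoptions(precision=1,suppress=True)
s=ctrl.read_state();e=s["eef_pos"];print(e,s["tool_rot"],s["force"],s["width"],s["clock"])
n=sys.argv[1]
im,d=get_image("scene");cv2.imwrite(f"pics/{n}.png",cv2.resize(im[130:250,270:430,::-1],None,fx=5,fy=5,interpolation=cv2.INTER_CUBIC))
for c in("scene","top"):
    for q in place_of("gauge_foot",c)[:2]:print(c,q,at_z(c,q["pixel"],e[2]-99.5))
W=cloud("scene",d);x,y,z=[W[...,i] for i in range(3)]
for a in range(45,160,4):
    m=(z>a)&(z<a+4)&(abs(x-e[0])<30)&(abs(y-e[1])<25);p=W[m]
    if len(p):print(a,len(p),p[:,0].max(),p[:,1].min(),p[:,1].max())
E
python3 chk.py s3
```

```text
[490.6 141.3 153.9] [ 3.1 -0.   1.6] [-0.5 -0.3 -2.5] 26.919240508490343 10.225
scene {'pixel': [347.5, 184.9], 'p': 0.61} [473.9 144.   54.4]
scene {'pixel': [345.7, 187.2], 'p': 0.47} [480.9 136.6  54.4]
45 8 520.2089000743513 134.92526103714692 149.37644642808283
49 1 519.5898695523427 132.15734619242204 132.15734619242204
53 2 503.3266305045821 137.81409553016536 142.94277889811693
57 15 504.11967129867384 126.70627980948035 153.14518171961274
61 54 504.9125911584339 128.46458285499492 154.58587213043143
65 10 503.19817077836336 130.2570247098531 151.62911415073148
69 3 493.47147733023877 137.77879643762037 142.6886427389731
73 3 494.43244481091654 137.74672374505886 143.17480416200138
77 3 491.84809568624837 137.91301467753377 142.89764722294777
81 3 495.0794133524064 138.79128143105058 141.70682918266195
85 4 494.4709335606962 137.16594074093354 141.29517323302213
89 2 493.9378660216894 138.9248984238401 141.28475624792014
97 2 499.72599470735395 133.65002261520033 143.9433169094647
101 12 503.77127479126244 127.99667396894883 152.49099821153968
105 12 504.32312370123975 127.84
[... 151 characters left out ...]
2919214
117 15 504.3337449544636 127.37141430327907 149.9730742751505
121 12 504.44275134547496 127.89728482857538 149.6841575776523
125 13 503.98523666626494 126.77837377540926 149.46095267676014
129 18 504.72691382519093 127.4765302327301 152.57814035310798
133 14 503.8195816285962 127.78642505934715 151.95003051879962
137 13 502.9107610374225 127.53575746948627 151.99162702310664
141 16 505.2280687537412 127.67284089892509 150.32233386167766
145 14 504.03734360626424 127.99029894795703 146.76238384718317
149 6 504.60838420613896 128.81673966591978 140.81868329251606
153 7 509.78860406859894 126.75576691828994 151.81770549666885
157 12 511.2276724552766 127.3850228255893 142.79077577443874
```

View pics/s3.png

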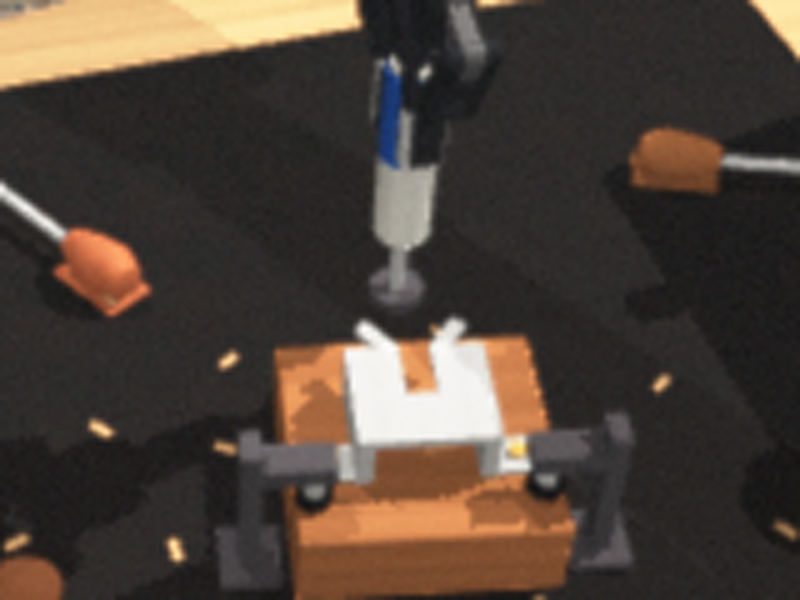

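play_rows --series '[[[0.5, -0.1, -0.15, 0, 0, 0, 1], [1, -0.21, 0, 0, 0, 0, 1], [1, -0.21, 0, 0, 0, 0, 1], [1, -0.21, 0, 0, 0, 0, 1], [0.5, -0.1, 0, 0, 0, 0, 1], [0, 0, 0, 0, 0, 0, 1], [0, 0, 0, 0, 0, 0, 1]]]'

```text
clock: 11.25
eef_pos: [529.6, 133.1, 151.7]
tool_rot: [-3.141, -0.0, 1.578]
force: [0.1, 0.9, -2.0]
width: 26.7
gripper_force: 59.4
```

play_rows --series '[[[0.6, -0.12, 0.05, 0, 0, 0, 1], [0.8, -0.17, 0, 0, 0, 0, 1], [0.8, -0.17, 0, 0, 0, 0, 1], [0.8, -0.16, 0, 0, 0, 0, 1], [0.45, -0.08, 0, 0, 0, 0, 1], [0, 0, 0, 0, 0, 0, 1], [0, 0, 0, 0, 0, 0, 1], [0, 0, 0, 0, 0, 0, 1]]]'

```text
clock: 12.25
eef_pos: [564.3, 126.1, 152.3]
tool_rot: [-3.141, -0.0, 1.578]
force: [-1.0, 0.3, -1.8]
width: 26.8
gripper_force: 59.4
```

```bash
python3 chk.py s4 | head -3; python3 -c "
from h import *
s=ctrl.read_state();im,d=get_image('wrist');cv2.imwrite('pics/w4.png',im[:,:,::-1])"
```

```text
[564.3 126.1 152.3] [-3.1 -0.   1.6] [-1.   0.3 -1.8] 26.76305777781073 12.25
scene {'pixel': [351.9, 207.7], 'p': 0.45} [553.1 127.5  52.8]
scene {'pixel': [346.4, 184.1], 'p': 0.26} [468.5 142.9  52.8]
```

View pics/s4.png

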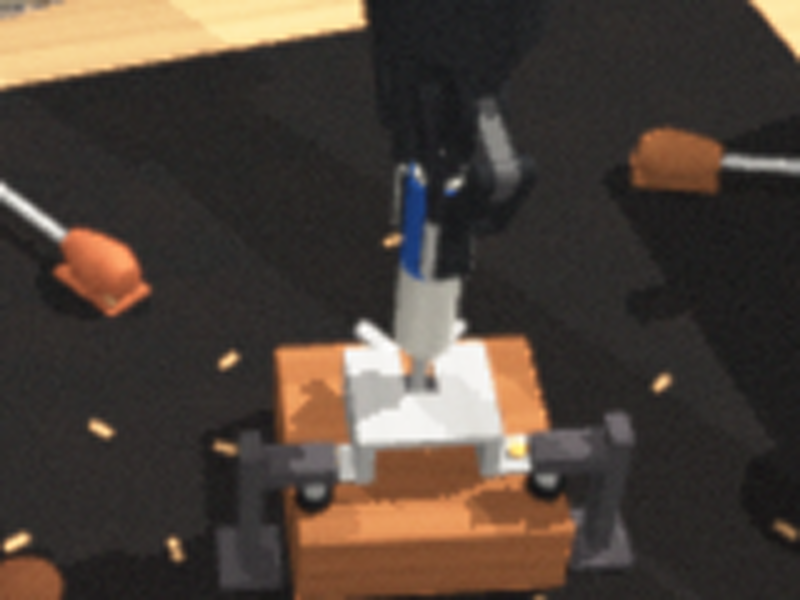

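View pics/w4.png

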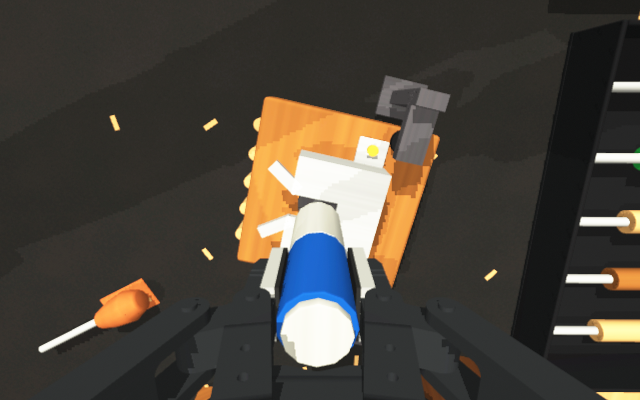

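play_rows --series '[[[0, 0, 0.5, 0, 0, 0, 1], [0, 0, 0.8, 0, 0, 0, 1], [0, 0, 0.8, 0, 0, 0, 1], [0, 0, 0, 0, 0, 0, 1], [0, 0, 0, 0, 0, 0, 1]]]'

```text
clock: 13.08
eef_pos: [564.3, 126.0, 173.1]
tool_rot: [-3.141, 0.0, 1.578]
force: [0.6, 0.3, -6.9]
width: 26.4
gripper_force: 59.4
```

play_rows --series '[[[0, 0, 0.8, 0, 0, 0, 1], [0, 0, 0.8, 0, 0, 0, 1], [0, 0, 0.8, 0, 0, 0, 1], [0, 0, 0.6, 0, 0, 0, 1], [0, 0, 0.2, 0, 0, 0, 1], [0, 0, 0, 0, 0, 0, 1], [0, 0, 0, 0, 0, 0, 1]]]'

```text
clock: 13.95
eef_pos: [564.3, 126.0, 205.0]
tool_rot: [-3.141, 0.0, 1.578]
force: [-0.8, 0.3, -9.6]
width: 26.6
gripper_force: 59.6
```

```bash
cat > chk2.py <<'E'
from h import *
import sys
np.set_printoptions(precision=1,suppress=True)
F=[]
for i in range(4):
    s=ctrl.read_state();F.append(s["force"]);im,d=get_image("scene")
e=s["eef_pos"];print(e,s["clock"],np.mean(F,0))
cv2.imwrite(f"pics/{sys.argv[1]}.png",cv2.resize(im[140:240,320:390,::-1],None,fx=6,fy=6,interpolation=cv2.INTER_CUBIC))
W=cloud("scene",d);x,y,z=[W[...,i] for i in range(3)]
for a in range(74,180,3):
    m=(z>a)&(z<a+3)&(abs(x-e[0])<25)&(abs(y-e[1])<20);p=W[m]
    if len(p):print(a,len(p),p[:,0].max(),p[:,1].min(),p[:,1].max(),im[m].mean(0))
E
python3 chk2.py s5
```

```text
[564.3 126.  205. ] 14.1 [ -0.7   0.2 -10.1]
74 140 589.0071940725173 106.0815858185171 145.9610818195988 [236.5 234.9 231.8]
77 7 569.3320655235464 115.413051985322 142.97892222834028 [196.6 194.9 191.6]
80 3 568.4082968649805 122.06446913135858 128.48785299685198 [130.7 128.7 124.7]
83 4 568.1912870751282 121.99390473121187 125.0002579233029 [146.2 132.5 123.8]
86 4 567.842143910505 123.2265570458835 127.9843827233926 [152.2 146.2 138.5]
89 3 566.4096956422974 121.85154466272739 125.27290112662749 [161.7 140.3 124.7]
92 3 567.6020277859436 122.41532580988864 127.02911531363726 [157.3 151.  144.7]
95 2 566.5684093062439 122.73999489648853 127.22983364836472 [156.5 150.5 143.5]
98 2 567.613772335282 122.78798975497423 124.19730456218383 [138.5 134.  129. ]
101 5 568.3601645102527 122.57058985803565 126.96895038383366 [140.4 138.  134.2]
104 2 566.6176735125459 122.37504154774147 126.40006962580215 [134.  130.5 125.5]
107 3 566.8551701955219 121.96554092310816 126.47459523799476 [133.7 132.  126. ]
110 4 567.7696267242204 122.2275661155593 128.75313675592852 [118.2 116.5 111. ]
113 3 
[... 931 characters left out ...]
74 133.70104850591946 [160.8 157.7 146.7]
158 12 577.8133233470809 111.75567419987769 137.22949140383537 [164.8 161.5 150.7]
161 15 578.6901840945025 112.37655968476265 136.6641271029987 [165.9 160.7 149. ]
164 14 576.8601690055459 112.42219522973268 135.60330831751838 [166.1 162.  151.2]
167 11 577.0142479589615 112.5402343059815 136.34887363756715 [164.5 160.8 150.2]
170 12 578.3470323747567 112.43596752777296 135.08157258270484 [170.8 167.5 156.7]
173 15 577.2886480387815 111.63473771538627 135.17709076646557 [165.5 162.3 151.4]
176 13 577.9733182358187 112.226217295231 134.43054297518725 [166.4 163.3 152.2]
179 10 577.5716784487339 112.8985163651921 130.70488153390065 [167.  163.4 152.7]
```

play_rows --series '[[[0, 0, 0.4, 0, 0, 0, 1], [0, 0, 0.4, 0, 0, 0, 1], [0, 0, 0.4, 0, 0, 0, 1], [0, 0, 0.3, 0, 0, 0, 1], [0, 0, 0, 0, 0, 0, 1], [0, 0, 0, 0, 0, 0, 1], [0, 0, 0, 0, 0, 0, 1]]]'

```text
clock: 15.02
eef_pos: [564.4, 126.0, 220.2]
tool_rot: [-3.141, 0.0, 1.578]
force: [-0.9, 0.1, -11.5]
width: 26.4
gripper_force: 59.7
```

```bash
python3 chk2.py s6 | awk 'NR==1||$1>140'
```

```text
[564.4 126.  220.2] 15.175 [ -1.   -0.3 -11.9]
143 3 565.6363241052081 121.78803735965619 126.20511100713733 [125.3 124.  120.3]
146 3 567.4443531498175 121.09032247978428 128.08195773016735 [124.  121.3 117.7]
149 6 567.8038570185485 121.11429358629583 127.1927572592345 [121.8 120.8 116.7]
152 2 567.6426106795531 122.76702564979709 126.9668407291837 [134. 131. 127.]
155 3 568.2678506872368 123.37363309132505 126.87673699004434 [130.  121.3 115.7]
158 1 567.460234917856 124.36260860966354 124.36260860966354 [132. 114. 107.]
164 2 574.4074970773911 115.98659527375962 130.5733186979124 [101.5  99.   92. ]
167 11 577.1188939940934 112.35693897237111 131.73606850340065 [152.5 148.  137.2]
170 12 576.9415213323988 112.12303876007186 134.97015090678102 [167.7 163.9 152.7]
173 15 577.6576556820188 111.46935593579231 134.90906661577182 [169.9 166.8 155.5]
176 10 577.8908471503357 111.84202238681918 128.83443893956797 [163.9 160.6 149.9]
179 13 577.6689388481594 112.25190863920811 137.73329832425748 [169.5 166.  155.5]
```

View pics/s6.png

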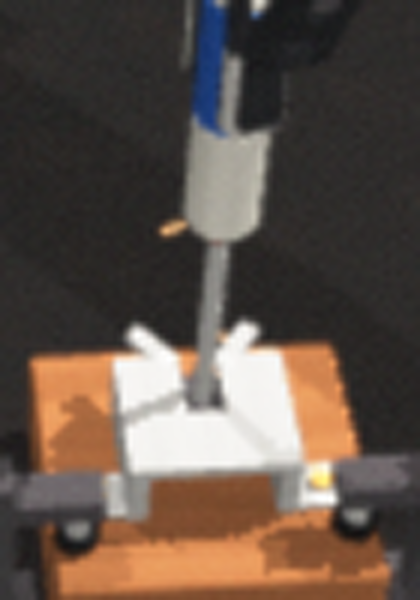

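```bash
python3 -c "
from h import *
s=ctrl.read_state();print(s['eef_pos'],s['force'],s['qd']);print(workorder.finish_job())"
```

```text
[564.44586417 125.94690559 220.17057633] [ -1.62875893  -0.09431287 -11.75251892] [-5.30921432e-04 -2.27955917e-03 -6.14876733e-05  1.86804960e-03
 -3.20050573e-04  7.30212140e-04 -8.03447355e-05]
the job is handed in; nothing more can be done
None
```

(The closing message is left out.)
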